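# Start the dust extractor from the push-latch switch box

## Robot

A 6-joint arm with a two-finger parallel gripper is mounted at the origin on the work surface. World frame = base frame: x ahead of the robot, y to its left, z up, the work surface at z = 0. Lengths are in m, angles in rad, forces in N, time in s.
With the tool pointing down it reaches from about 0.35 to 1 m from the base axis. Payload 7.1 kg.
Tool frame: the origin (TCP) lies on the centre line of the jaws, within the pads' length; the fingertips stand arm.tips_ahead ahead of it and the grasp point (between the pads) is the TCP (arm.tips_ahead is the distance from the TCP to the fingertips, in m); z points along the fingers, y is the line along which they close (so a half turn about z gives the same grasp; the last joint's range is limited). The gripper opens to 85 mm and grips with 20 to 120 N. Pads are 22 mm wide; open, the fingers measure 114 mm over their backs; the gripper's body (76 mm by 85 mm) begins 54 mm behind the grasp point. The pads swing forward as they close: fully open they stand 13 mm farther back than shut.
Start: joints at [1.229, 0.423, 1.63, -0, 1.089, -0.019], TCP at [0.198, 0.593, 0.25] pointing down, gripper open.
Joint ranges: [-3, 3], [-0.9, 2.11], [0.09, 2.58], [-1.31, 4.45], [0.11, 2.69], [-2.54, 2.54]. Speed limits (rad/s): [2.39, 2.39, 3.01, 3.14, 3.14, 3.14].

## Interface

Orientations are given as a unit quaternion [x, y, z, w].
In Python, from rig import arm, viewer, ticket gives the robot as it stands. The module is installed in compiled form; this text tells all that it offers.
- The arm moves only by the tool drive_tool, never from a script. Its argument "rows" is text: rows parted by semicolons, each of 7 numbers parted by spaces: the turn, a rotation vector about the world's x, y, z normalised to -1 to 1, where 1 is 0.08 rad, then the shift along the world's x, y, z normalised to -1 to 1, where 1 is 0.03 m, then the finger opening in mm, from 0 to 85.4. In form: rx ry rz x y z fingers; .... A call has 1 to 20 rows; each row shifts and turns the commanded pose from where the row before left it; what a row does not reach is not made up. A row lasts 1/10 s, in which the tool goes at most 50 mm and 8.59 degrees, less where a joint would pass 70% of its speed; a pose out of reach is approached as far as the arm can. A call with a number of a shift or a turn outside -1 to 1 is refused whole. A call with a gripper value outside its range is refused whole. The fingers move at their own pace and stop on an object; "force" is the grip in N (left out, the last holds). Time passes only in rows, so rows that do not move let the fingers close. It gives the time, the measured TCP pose, the force, the opening and the grip force at its end, in the units of the state.
- arm.get_state(): the state, without advancing time (a new reading comes with each control period).
- viewer.grab_frame(name): name is "scene" or "top"; returns a dict with "image" (420x560x3 uint8, red, green, blue), "fx", "fy", "cx", "cy" (pixels), "camera_from_world" (4x4, takes a point from world to camera coordinates). Camera axes: x right, y down, z forward; pixel columns grow to the right and rows downward; lengths in m; the calibration is good to about 2 mm. A picture is of the moment at which its call begins. There is no depth.
- ticket.sign_off(): hands the job in; it is judged then, once.
The state is a dict: "time_s": time; "joint_positions": joint angles; "joint_vel": joint speeds; "tau": joint torques, N m; "tcp_pos": TCP position; "orientation": TCP orientation; "contact_force": force on the tool from outside, world axes, zero at the start; "wrist_torque": the same for the moment, N m; "finger_gap": finger opening in m; "grasp_force": force on a finger pad.
Only numpy, scipy, OpenCV 4.12 (cv2) and the standard library are available. Lean on these libraries where they do the work, as an engineer would, in place of code of your own. Each camera call takes 0.05 s, during which the arm holds its last target. There are 200 camera calls.

## Task

Start the dust extractor from the grey switch box screwed to the bench: press its closed cover down near the free edge and let go so that it pops open, press the smaller of the two round buttons inside all the way in, then press the cover down again until it latches shut and let it go. Only push with the fingers: grip and lift nothing, leave the larger button alone, and leave the loose tools and the carving where they are.

Things in the scene. Friction and masses are not known exactly. Their poses are not given: they have to be found in the camera images.
- box: Grey open-topped switch box fixed to the bench, 170 mm along its x, 190 mm along y; walls 8 mm thick, rim 75 mm above the bench. Origin at the centre of its underside; x points from the cover's hinge to its free edge (roughly away from the robot), z up. A panel inside, 28 mm above the bench, carries two buttons side by side, 42 mm from the centre towards +x, at y +42 and -42 mm (sides vary).
- cover (a joint): Cover angle in rad: 0 = closed, latched (rests within 0.01); positive = open. Push-push latch: pressed down past -0.045 (stop: -0.065) and let go, the closed cover swings up in about 1 s to rest near 1.16, free edge 220 mm above the bench. Pressed from open past -0.045 and let go, it stays shut at 0. A shorter press changes nothing. Follow it shut round the hinge by its outer face, under 5 N.
- cover_hinge (a point): Middle of the cover's hinge line (along the box's y, on the robot's side), at mid-thickness of the cover, 80 mm above the bench, 75 mm from the box's centre. Fixed to the box, axes as the box's. The cover is a plate 150 mm (from hinge to free edge) by 170 mm, 10 mm thick, between the walls.
- cover_press (a point): Point on the cover's outer face, mid-width, 125 mm from the hinge line, 25 mm short of the free edge, marked by a thin bare steel disc 28 mm across. Moves with the cover; z is the outward normal, x points to the free edge. Closed, it is 85 mm above the bench, 10 mm proud of the rim. Pressing here takes 3 to 4 N and 6 mm to work the latch, 8 mm to the stop.
- start_top (a point): Centre of the top face of the smaller button, the one to press: black round cap, 24 mm across, on a grey collar 40 mm across and 12 mm high. Its top is 50 mm above the bench, 25 mm below the box's rim; moves with the button.
- start (a joint): Travel of the smaller button in m: 0 = out, 0.006 = fully pressed in (down); spring return, about 5 N at full travel.
- stop_top (a point): Centre of the top face of the larger button, not to be pressed: black round cap, 42 mm across, on a grey collar 58 mm across. Top 50 mm above the bench.
- stop (a joint): Travel of the larger button in m: 0 = out, 0.006 = fully in.
- mallet: Loose wooden mallet standing on its head (72 mm across, 75 mm high, handle 26 mm across up to 150 mm). Origin at the centre of its underside. Leave it.
- stone: Loose whetstone on a dark wooden base, 180 x 70 x 40 mm, long along its x. Origin at the centre of its underside. Leave it.
- gouge: Loose carving gouge lying along its x, 230 mm long and 22 mm high, wooden handle towards -x. Origin on the bench, 130 mm from the handle's butt end. Leave it.
- owl: Loose carved wooden owl on a 70 x 70 mm base, 114 mm high. Origin at the centre of its underside. Leave it.

How it is judged:
By the outcome, as a careful person would: the job done as asked, in the order asked, and still so for the second after the job is handed in, with the robot touching nothing.
It also fails if it takes over 58 s, if anything falls off the work surface, if the arm or the gripper's body presses on something with over 40 N, if the wrist force passes 120 N, or if a joint passes its speed limit or range.

## Working session

There is one attempt and no reset: what is moved stays moved. The work goes in short steps, Python scripts to look and compute and a tool call to move; the robot and the scene stay as the last step left them, time stands still between calls to the robot, and variables do not carry over. Pictures are saved under pics/ and viewed, at most 10 in all, crops included, and the job is handed in when it is done.

Besides the shell and the picture viewer there is one more tool, called after "Request:" by a JSON object that holds its "fn" and its "kwargs". drive_tool: Moves the arm, as the interface text tells. Its arguments: {"type":"object","properties":{"rows":{"type":"string"},"force":{"type":"number"}},"required":["rows"]}

```bash
mkdir -p pics; cat > h.py <<'E'
import numpy as np, cv2
from rig import arm, viewer, ticket
def grab(n,f=None):
    d=viewer.grab_frame(n)
    if f: cv2.imwrite('pics/'+f,cv2.cvtColor(d['image'],cv2.COLOR_RGB2BGR))
    return d
def ray(d,u,v,z):
    T=np.array(d['camera_from_world']);R=T[:3,:3];c=-R.T@T[:3,3]
    r=R.T@np.array([(u-d['cx'])/d['fx'],(v-d['cy'])/d['fy'],1.])
    return c+r*(z-c[2])/r[2]
def proj(d,p):
    T=np.array(d['camera_from_world']);q=T[:3,:3]@np.array(p)+T[:3,3]
    return np.array([d['fx']*q[0]/q[2]+d['cx'],d['fy']*q[1]/q[2]+d['cy']])
E
python3 - <<'E'
from h import *
for n in('top','scene'):
    d=grab(n,n+'0.png');T=np.array(d['camera_from_world']);print(n,-T[:3,:3].T@T[:3,3])
s=arm.get_state();print(s,arm.tips_ahead)
E
```

```text
top [0.4733197  0.07828002 1.24405175]
scene [1.32175487 0.00710039 0.92728639]
{'time_s': 0.1, 'joint_positions': array([ 1.22899151e+00,  4.23784363e-01,  1.63061504e+00, -6.90049177e-06,
        1.08859888e+00, -1.89941986e-02]), 'joint_vel': array([-0.00022872, -0.00307225, -0.00261319,  0.00080914, -0.00080847,
        0.00029478]), 'tau': array([-3.77252218e-04, -5.58419573e+01, -2.82443744e+01, -1.05611823e-04,
        3.03101406e-03, -1.10468937e-05]), 'tcp_pos': array([0.19808699, 0.592283  , 0.24961038]), 'orientation': array([ 1.60703787e-01,  9.87002431e-01, -6.91960534e-04, -1.23095228e-04]), 'contact_force': array([ 0.93168327,  0.76597061, -0.76321621]), 'wrist_torque': array([ 0.0074201 , -0.01327711, -0.05083775]), 'grasp_force': 0.0, 'finger_gap': 0.08542511277313942} 0.019
```

View pics/top0.png

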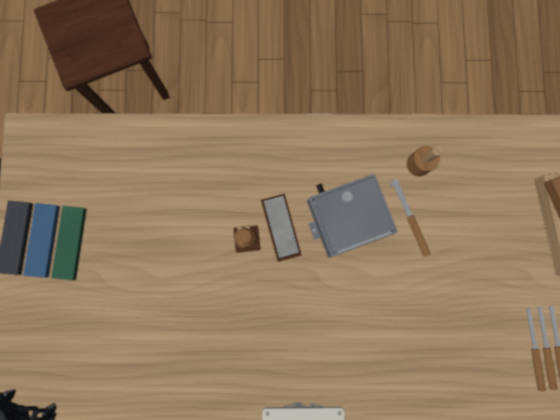

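View pics/scene0.png

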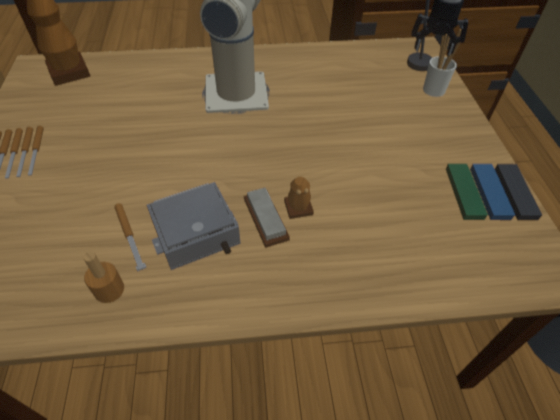

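The top view shows the grey box at about (352,215) with the steel disc at (347,196). In the scene view the disc is at (198,227). The stone, owl, gouge and mallet are all clear of the box.

```bash
python3 - <<'E'
from h import *
for n,c,w in(('top',(347,196),9),('scene',(198,227),10)):
    d=grab(n);im=d['image'].astype(int)
    u,v=c;g=im[v-w:v+w+1,u-w:u+w+1].sum(2)
    bg=np.median(g);m=(g>(bg+g.max())/2)
    ys,xs=np.nonzero(m);print(n,bg,g.max(),m.sum(),xs.mean()+u-w,ys.mean()+v-w,ray(d,xs.mean()+u-w,ys.mean()+v-w,.085))
    if n=='top':
        hsv=cv2.cvtColor(d['image'],cv2.COLOR_RGB2HSV)
        k=((im[...,2]>=im[...,0])).astype(np.uint8); k[:, :303]=0;k[:, 402:]=0;k[:168]=0;k[262:]=0
        k=cv2.morphologyEx(k,cv2.MORPH_OPEN,np.ones((13,13)))
        cs,_=cv2.findContours(k,0,2);cc=max(cs,key=cv2.contourArea)
        r=cv2.minAreaRect(cc);b=cv2.boxPoints(r);print(r)
        P=np.array([ray(d,*q,.075) for q in b]);print(P,P.mean(0))
        print([np.linalg.norm(P[i]-P[i-1]) for i in range(4)],[np.arctan2(*(P[i]-P[i-1])[[1,0]]) for i in range(4)])
    crop=d['image'][v-45:v+75,u-65:u+65]
    cv2.imwrite(f'pics/c_{n}.png',cv2.cvtColor(cv2.resize(crop,None,fx=4.5,fy=4.5,interpolation=2),cv2.COLOR_RGB2BGR))
E
python3 -c "
import cv2,numpy as np
a=cv2.imread('pics/c_top.png');b=cv2.imread('pics/c_scene.png');cv2.imwrite('pics/cc.png',cv2.resize(np.hstack([a,b]),(800,370)))"
```

```text
top 332.0 436 86 346.7906976744186 196.17441860465115 [ 0.66723163 -0.11859789  0.085     ]
((348.09613037109375, 215.33570861816406), (63.31638717651367, 78.31519317626953), 69.62356567382812)
[[ 0.6605441   0.00408322  0.075     ]
 [ 0.73480912 -0.19468835  0.075     ]
 [ 0.57417999 -0.24881815  0.075     ]
 [ 0.50270673 -0.05248981  0.075     ]] [ 0.61805998 -0.12297827  0.075     ]
[np.float64(0.16766974515379474), np.float64(0.212191968540927), np.float64(0.169504432786594), np.float64(0.20893358731958905)] [np.float64(0.3441615458902564), np.float64(-1.213236135447072), np.float64(-2.8165581440358527), np.float64(1.9199322842193498)]
scene 284.0 372 78 197.23076923076923 226.37179487179486 [ 0.66610168 -0.11661487  0.085     ]
```

View pics/cc.png

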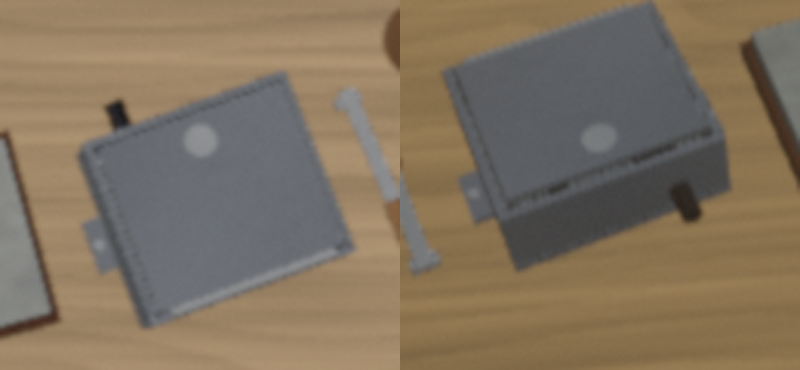

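```bash
python3 - <<'E'
from h import *
d=grab('top')
c=np.array([(308,200.4),(374,174.7),(396.7,231.6),(329.1,257)])
P=np.array([ray(d,*q,.075) for q in c]);print(P,P.mean(0))
print([np.linalg.norm(P[i]-P[i-1]) for i in range(4)],[np.arctan2(*(P[i]-P[i-1])[[1,0]]) for i in range(4)])
psi=.34
for psi in(.34,.36,.38):
  print(psi,P.mean(0)[:2]+.05*np.array([np.cos(psi),np.sin(psi)]))
E
```

```text
[[ 0.65754168 -0.01627424  0.075     ]
 [ 0.72746013 -0.19507006  0.075     ]
 [ 0.57358619 -0.25112818  0.075     ]
 [ 0.50696351 -0.07017022  0.075     ]] [ 0.61638788 -0.13316067  0.075     ]
[np.float64(0.1599329902445015), np.float64(0.19198055555476112), np.float64(0.16376721446808315), np.float64(0.19283247951669988)] [np.float64(0.3437191015346628), np.float64(-1.198027538637548), np.float64(-2.7922250710404337), np.float64(1.923562673485729)]
0.34 [ 0.66352561 -0.11648632]
0.36 [ 0.66318272 -0.11554696]
0.38 [ 0.66282111 -0.11461465]
```

Request:
{"fn": "drive_tool", "kwargs": {"rows": "0 0 -0.96 0.49 -0.74 0 0;0 0 -0.96 0.49 -0.74 0 0;0 0 -0.96 0.49 -0.74 0 0;0 0 -0.96 0.49 -0.74 0 0;0 0 -0.96 0.49 -0.74 0 0;0 0 -0.96 0.49 -0.74 0 0;0 0 -0.96 0.49 -0.74 0 0;0 0 -0.96 0.49 -0.74 0 0;0 0 -0.96 0.49 -0.74 0 0;0 0 -0.96 0.49 -0.74 0 0;0 0 -0.96 0.49 -0.74 0 0;0 0 -0.96 0.49 -0.74 0 0;0 0 -0.96 0.49 -0.74 0 0;0 0 -0.96 0.49 -0.74 0 0;0 0 -0.96 0.49 -0.74 0 0;0 0 -0.96 0.49 -0.74 0 0", "force": 20}}

```text
time_s: 1.85
tcp_pos: [0.4339, 0.2365, 0.2504]
orientation: [0.701, 0.713, 0.0, 0.0]
contact_force: [0.4, -0.1, -0.8]
finger_gap: 0.0
grasp_force: 0.0
```

Request:
{"fn": "drive_tool", "kwargs": {"rows": "0 0 -0.96 0.49 -0.74 0 0;0 0 -0.96 0.49 -0.74 0 0;0 0 -0.96 0.49 -0.74 0 0;0 0 -0.96 0.49 -0.74 0 0;0 0 -0.96 0.49 -0.74 0 0;0 0 -0.96 0.49 -0.74 0 0;0 0 -0.96 0.49 -0.74 0 0;0 0 -0.96 0.49 -0.74 0 0;0 0 -0.96 0.49 -0.74 0 0;0 0 -0.96 0.49 -0.74 0 0;0 0 -0.96 0.49 -0.74 0 0;0 0 -0.96 0.49 -0.74 0 0;0 0 -0.96 0.49 -0.74 0 0;0 0 -0.96 0.49 -0.74 0 0;0 0 -0.96 0.49 -0.74 0 0;0 0 -0.96 0.49 -0.74 0 0;0 0 0 0 0 0 0;0 0 0 0 0 0 0"}}

```text
time_s: 3.65
tcp_pos: [0.6683, -0.118, 0.2498]
orientation: [0.984, 0.18, -0.0, -0.0]
contact_force: [1.0, 0.2, -0.8]
finger_gap: 0.0004
grasp_force: 0.0
```

```bash
cat > st.py <<'E'
from h import *
from scipy.spatial.transform import Rotation as R
np.set_printoptions(precision=4,suppress=True)
s=arm.get_state();M=R.from_quat(s['orientation']).as_matrix()
print(s['time_s'],s['tcp_pos'],'F',s['contact_force'],'gap',s['finger_gap'],'q',s['joint_positions'])
print('toolz',M[:,2],'yang',np.arctan2(M[1,1],M[0,1]))
E
python3 st.py
```

```text
3.65 [ 0.6683 -0.118   0.2498] F [ 0.9658  0.2274 -0.8003] gap 0.00039424112597691963 q [-0.1923  0.5028  1.5015  0.0002  1.1383  1.0173]
toolz [-0.001   0.0004 -1.    ] yang -1.2097051296637291
```

Request:
{"fn": "drive_tool", "kwargs": {"rows": "0 0 0 0 0 -0.9 0;0 0 0 0 0 -0.9 0;0 0 0 0 0 -0.9 0;0 0 0 0 0 -0.9 0;0 0 0 0 0 -0.8 0;0 0 0 0 0 0 0;0 0 0 0 0 -0.1 0;0 0 0 0 0 -0.1 0;0 0 0 0 0 0 0"}}

```text
time_s: 4.55
tcp_pos: [0.6692, -0.1176, 0.1135]
orientation: [0.984, 0.18, 0.001, 0.0]
contact_force: [-0.9, -0.4, -0.1]
finger_gap: 0.0002
grasp_force: 0.0
```

Request:
{"fn": "drive_tool", "kwargs": {"rows": "0 0 0 0 0 -0.1 0;0 0 0 0 0 -0.1 0;0 0 0 0 0 -0.1 0;0 0 0 0 0 0 0;0 0 0 0 0 0 0"}}

```text
time_s: 5.05
tcp_pos: [0.6688, -0.1178, 0.1035]
orientation: [0.984, 0.18, 0.0, 0.0]
contact_force: [0.1, -0.1, 2.9]
finger_gap: 0.0001
grasp_force: 1.2
```

Request:
{"fn": "drive_tool", "kwargs": {"rows": "0 0 0 0 0 -0.1 0;0 0 0 0 0 0 0;0 0 0 0 0 0 0"}}

```text
time_s: 5.35
tcp_pos: [0.6689, -0.1177, 0.1004]
orientation: [0.984, 0.18, 0.0, 0.0]
contact_force: [1.4, 0.2, 2.6]
finger_gap: 0.0002
grasp_force: 1.3
```

Request:
{"fn": "drive_tool", "kwargs": {"rows": "0 0 0 0 0 -0.07 0;0 0 0 0 0 -0.06 0;0 0 0 0 0 0 0;0 0 0 0 0 0 0"}}

```text
time_s: 5.75
tcp_pos: [0.6688, -0.1177, 0.0964]
orientation: [0.984, 0.18, 0.0, 0.0]
contact_force: [1.7, -0.7, 1.8]
finger_gap: 0.0001
grasp_force: 1.3
```

Request:
{"fn": "drive_tool", "kwargs": {"rows": "0 0 0 0.3 0.1 1 0;0 0 0 0.6 0.2 1 0;0 0 0 0.6 0.2 1 0;0 0 0 0.6 0.2 1 0;0 0 0 0.6 0.2 1 0;0 0 0 0 0 1 0;0 0 0 0 0 0.5 0;0 0 0 0 0 0 0;0 0 0 0 0 0 0;0 0 0 0 0 0 0;0 0 0 0 0 0 0;0 0 0 0 0 0 0"}}

```text
time_s: 6.95
tcp_pos: [0.7491, -0.0907, 0.2901]
orientation: [0.984, 0.18, -0.001, -0.0]
contact_force: [-0.3, -1.2, 0.1]
finger_gap: -0.0002
grasp_force: 0.0
```

```bash
python3 st.py; python3 - <<'E'
from h import *
t=grab('top','t1.png')['image'];s=grab('scene','s1.png')['image']
a=np.hstack([cv2.resize(t[140:280,270:430],(400,350)),cv2.resize(s[130:290,90:290],(400,350))])
cv2.imwrite('pics/o1.png',cv2.cvtColor(a,cv2.COLOR_RGB2BGR))
E
```

```text
6.95 [ 0.7491 -0.0907  0.2901] F [-0.2845 -1.2367  0.0811] gap -0.00021156066594062162 q [-0.1363  0.5852  1.2683  0.      1.29    1.0734]
toolz [-0.0019  0.0003 -1.    ] yang -1.2097422156321747
```

View pics/o1.png

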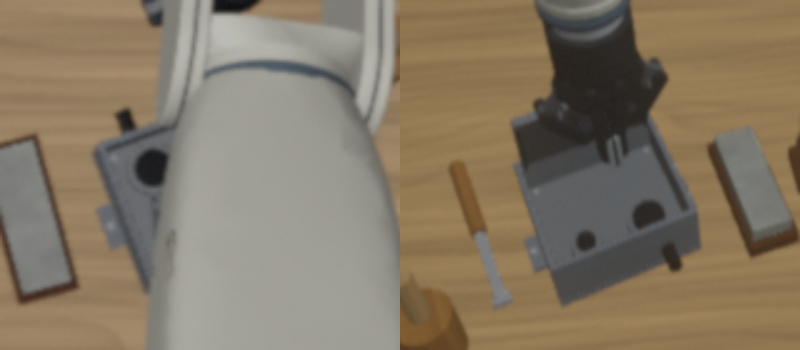

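The cover is open. In the scene crop the smaller button is at (585,240), about (182,240) in the full image, on the box's -y side. The larger one is at (649,215).

```bash
python3 - <<'E'
from h import *
d=grab('scene');im=d['image'].astype(int).sum(2)
for (u,v) in((182,240),(214,228)):
    w=10;g=im[v-w:v+w+1,u-w:u+w+1];m=(g<(np.median(g)+g.min())/2).astype(np.uint8)
    n,l,st,c=cv2.connectedComponentsWithStats(m);i=1+np.argmax(st[1:,4]);q=c[i]+[u-w,v-w];print(q,st[i],ray(d,*q,.05))
p=.355;c,s=np.cos(p),np.sin(p);B=np.array([.6196,-.1349])
for y in(-.042,.042):print(B+[.042*c-y*s,.042*s+y*c])
E
```

```text
[182.48484848 239.71212121] [ 6  6 10  9 66] [ 0.67762858 -0.15776329  0.05      ]
[213.36842105 227.39849624] [  3   4  15  12 133] [ 0.64604755 -0.08060381  0.05      ]
[ 0.67357995 -0.15968236]
[ 0.64438236 -0.08092005]
```

Request:
{"fn": "drive_tool", "kwargs": {"rows": "-0.35 0.94 0 -0.63 -0.57 0 0;-0.35 0.94 0 -0.63 -0.57 0 0;0 0 0 -0.63 -0.57 0 0;0 0 0 -0.63 -0.57 0 0;0 0 0 0 0 0 0;0 0 0 0 0 0 0"}}

```text
time_s: 7.7
tcp_pos: [0.6741, -0.1594, 0.2917]
orientation: [0.981, 0.179, -0.079, 0.014]
contact_force: [0.3, 0.4, -0.3]
finger_gap: 0.0004
grasp_force: 0.0
```

Request:
{"fn": "drive_tool", "kwargs": {"rows": "0 0 0 0 0 -0.9 0;0 0 0 0 0 -0.9 0;0 0 0 0 0 -0.9 0;0 0 0 0 0 -0.9 0;0 0 0 0 0 -0.9 0;0 0 0 0 0 -0.9 0;0 0 0 0 0 -0.6 0;0 0 0 0 0 -0.4 0;0 0 0 0 0 0 0;0 0 0 0 0 0 0"}}

```text
time_s: 8.7
tcp_pos: [0.6747, -0.1591, 0.1001]
orientation: [0.981, 0.179, -0.078, 0.014]
contact_force: [0.1, 0.0, -0.1]
finger_gap: -0.0001
grasp_force: 0.0
```

```bash
python3 st.py; python3 - <<'E'
from h import *
d=grab('scene');s=d['image'];T=arm.get_state()
print(proj(d,T['tcp_pos']))
cv2.imwrite('pics/o2.png',cv2.cvtColor(cv2.resize(s[150:290,90:290],(800,560),interpolation=2),cv2.COLOR_RGB2BGR))
E
```

```text
8.7 [ 0.6747 -0.1591  0.1001] F [ 0.1069  0.0389 -0.0573] gap -8.843443968510256e-05 q [-0.2136  0.7479  1.4482 -0.0978  1.0818  1.0478]
toolz [-0.1487 -0.056  -0.9873] yang -1.2095060600444496
[178.53389661 226.67728917]
```

View pics/o2.png

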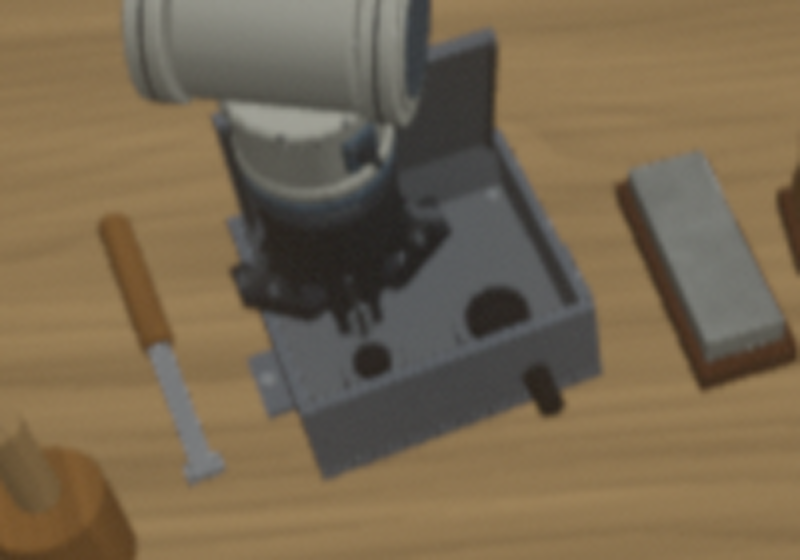

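The fingertips at (358,330) are right over the small button at (371,358), and the knuckles clear the rim. I'll carry on down.

Request:
{"fn": "drive_tool", "kwargs": {"rows": "0 0 0 0 0 -0.4 0;0 0 0 0 0 -0.4 0;0 0 0 0 0 -0.1 0;0 0 0 0 0 -0.1 0;0 0 0 0 0 0 0;0 0 0 0 0 0 0"}}

```text
time_s: 9.35
tcp_pos: [0.674, -0.1591, 0.0696]
orientation: [0.981, 0.179, -0.079, 0.014]
contact_force: [-1.7, 0.7, 0.3]
finger_gap: -0.0001
grasp_force: 0.8
```

Request:
{"fn": "drive_tool", "kwargs": {"rows": "0 0 0 0 0 -0.1 0;0 0 0 0 0 0 0;0 0 0 0 0 0 0"}}

```text
time_s: 9.65
tcp_pos: [0.6744, -0.1592, 0.0668]
orientation: [0.981, 0.179, -0.079, 0.014]
contact_force: [-0.8, -0.0, 2.5]
finger_gap: -0.0002
grasp_force: 1.6
```

Request:
{"fn": "drive_tool", "kwargs": {"rows": "0 0 0 0 0 -0.05 0;0 0 0 0 0 -0.05 0;0 0 0 0 0 0 0;0 0 0 0 0 0 0"}}

```text
time_s: 10.05
tcp_pos: [0.6744, -0.1592, 0.0639]
orientation: [0.981, 0.179, -0.079, 0.014]
contact_force: [-0.7, 0.6, 6.0]
finger_gap: -0.0004
grasp_force: 3.0
```

Request:
{"fn": "drive_tool", "kwargs": {"rows": "0 0 0 0 0 -0.05 0;0 0 0 0 0 0 0;0 0 0 0 0 0 0"}}

```text
time_s: 10.35
tcp_pos: [0.6746, -0.1592, 0.0636]
orientation: [0.981, 0.179, -0.079, 0.014]
contact_force: [-3.5, 0.4, 13.0]
finger_gap: -0.0003
grasp_force: 6.8
```

It bottomed out at 13 N, with z no longer moving. Retracting, then I'll work out the path to close the cover.

Request:
{"fn": "drive_tool", "kwargs": {"rows": "0 0 0 0 0 0.5 0;0 0 0 0 0 1 0;0 0 0 0 0 1 0;0 0 0 0 0 1 0;0 0 0 0 0 1 0;0 0 0 0 0 1 0;0 0 0 0 0 1 0;0 0 0 0 0 1 0;0 0 0 0 0 0.6 0;0 0 0 0 0 0 0;0 0 0 0 0 0 0"}}

```text
time_s: 11.45
tcp_pos: [0.6738, -0.159, 0.3044]
orientation: [0.981, 0.179, -0.079, 0.014]
contact_force: [-0.1, -0.1, -0.8]
finger_gap: -0.0
grasp_force: 0.0
```

```bash
python3 st.py; cat > path.py <<'E'
from h import *
np.set_printoptions(precision=4,suppress=True)
p=.355;ex=np.array([np.cos(p),np.sin(p),0]);ez=np.array([0,0,1.])
D=np.array([.6665,-.1175,0]);H=D-.125*ex+.08*ez
def tcp(th,tau,r=.125,gap=0.):
    C=r*np.array([np.cos(th),np.sin(th)])+(.005+gap)*np.array([-np.sin(th),np.cos(th)])
    w=.011*np.clip((th-tau)/.1,-1,1)
    P=C-w*np.array([np.cos(tau),np.sin(tau)])
    q=P-.019*np.array([np.sin(tau),-np.cos(tau)])
    return H+q[0]*ex+q[1]*ez
if __name__=='__main__':
    ths=[1.16,1.08,1.0,.92,.84,.76,.68,.6,.52,.44,.36,.28,.2,.12,.06,0,-.045,-.06]
    print('approach',tcp(1.16,.5,gap=.03))
    prev=None
    for th in ths:
        tau=min(.5,max(0,th*.55));t=tcp(th,tau)
        print(th,round(tau,3),t,(t-prev[0])/.03 if prev else '', (prev[1]-tau)/.08 if prev else '');prev=(t,tau)
E
python3 path.py
```

```text
11.45 [ 0.6738 -0.159   0.3044] F [-0.0555 -0.1169 -0.7769] gap -3.0151371703750837e-05 q [-0.2138  0.5368  1.3254 -0.0873  1.4157  1.0152]
toolz [-0.15   -0.0556 -0.9871] yang -1.2096791214656457
approach [ 0.5484 -0.1613  0.22  ]
1.16 0.5 [ 0.5742 -0.1517  0.208 ]  
1.08 0.5 [ 0.5828 -0.1485  0.204 ] [ 0.2867  0.1063 -0.1332] 0.0
1.0 0.5 [ 0.5911 -0.1455  0.1993] [ 0.2758  0.1022 -0.1572] 0.0
0.92 0.5 [ 0.599  -0.1425  0.1939] [ 0.2631  0.0975 -0.1802] 0.0
0.84 0.462 [ 0.6069 -0.1396  0.1885] [ 0.2628  0.0974 -0.1786] 0.4749999999999997
0.76 0.418 [ 0.6144 -0.1368  0.1826] [ 0.2501  0.0927 -0.1961] 0.5499999999999998
0.68 0.374 [ 0.6214 -0.1342  0.1762] [ 0.2337  0.0866 -0.2161] 0.5499999999999998
0.6 0.33 [ 0.6279 -0.1318  0.1691] [ 0.2159  0.08   -0.2346] 0.5500000000000005
0.52 0.286 [ 0.6338 -0.1296  0.1616] [ 0.1969  0.073  -0.2514] 0.5499999999999998
0.44 0.242 [ 0.6391 -0.1277  0.1536] [ 0.1767  0.0655 -0.2666] 0.5500000000000002
0.36 0.198 [ 0.6437 -0.1259  0.1452] [ 0.1554  0.0576 -0.2799] 0.5500000000000002
0.28 0.154 [ 0.6477 -0.1245  0.1364] [ 0.1332  0.0494 -0.2914] 0.5499999999999998
0.2 0.11 [ 0.652  -0.1229  0.1275] [ 0.1445  0.0536 -0.2968] 0.5500000000000002
0.12 0.066 [ 0.6584 -0.1205  0.1185] [ 0.2104  0.078  -0.3012] 0.5500000000000002
0.06 0.033 [ 0.6626 -0.1189  0.1114] [ 0.1424  0.0528 -0.2372] 0.41250000000000003
0 0 [ 0.6665 -0.1175  0.104 ] [ 0.1288  0.0477 -0.2459] 0.41250000000000003
-0.045 0 [ 0.6712 -0.1157  0.0984] [ 0.1578  0.0585 -0.1876] 0.0
-0.06 0 [ 0.6728 -0.1152  0.0965] [ 0.0508  0.0188 -0.0625] 0.0
```

Request:
{"fn": "drive_tool", "kwargs": {"rows": "0.35 -0.94 0 -0.52 -0.01 0 0;0.35 -0.94 0 -0.52 -0.01 0 0;0.35 -0.94 0 -0.52 -0.01 0 0;0.35 -0.94 0 -0.52 -0.01 0 0;0.35 -0.94 0 -0.52 -0.01 0 0;0.35 -0.94 0 -0.52 -0.01 0 0;0.35 -0.94 0 -0.52 -0.01 0 0;0.35 -0.94 0 -0.52 -0.01 0 0;0.09 -0.23 0 0 0 0 0;0 0 0 0 0 0 0;0 0 0 0 0 0 0"}}

```text
time_s: 12.55
tcp_pos: [0.549, -0.1615, 0.3039]
orientation: [0.953, 0.174, 0.243, -0.044]
contact_force: [0.0, 1.0, -0.7]
finger_gap: -0.0001
grasp_force: 0.0
```

```bash
python3 st.py; python3 - <<'E'
from h import *
d=grab('scene');s=d['image']
e=grab('top')['image']
cv2.imwrite('pics/o3.png',cv2.cvtColor(np.hstack([cv2.resize(s[90:290,90:290],(400,400),interpolation=2),cv2.resize(e[130:290,270:430],(400,400))]),cv2.COLOR_RGB2BGR))
E
```

```text
12.55 [ 0.549  -0.1615  0.3039] F [ 0.0229  0.9525 -0.7024] gap -0.00012451452479705783 q [-0.4845  0.17    1.9412  0.5458  0.76    0.3763]
toolz [ 0.4485  0.1681 -0.8778] yang -1.210683144609827
```

View pics/o3.png

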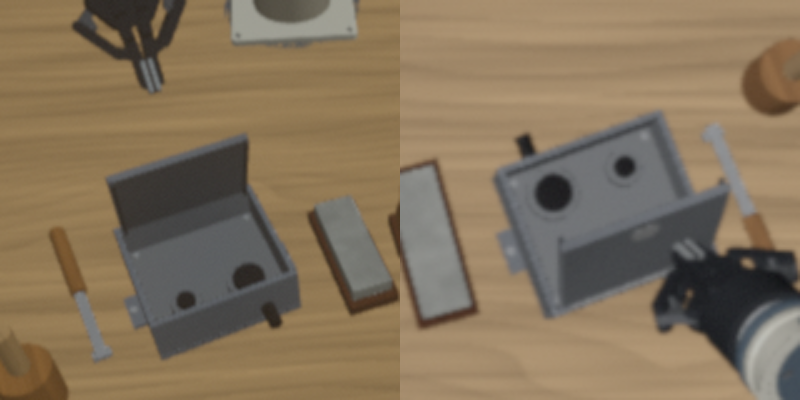

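The cover stands open and the fingers are now on the robot's side of it. In the top crop the disc is at (645,232), so about (368,223) in the full image. I'll check that against the model.

```bash
python3 - <<'E'
from path import *
d=grab('top')
th=1.16;C=H+ (.125*np.cos(th)-.005*np.sin(th))*ex+(.125*np.sin(th)+.005*np.cos(th))*ez
print(C,proj(d,C),ray(d,368,222.8,C[2]))
E
```

```text
[ 0.5918 -0.1452  0.1966] [366.3573 219.6786] [ 0.5843 -0.1489  0.1966]
```

Request:
{"fn": "drive_tool", "kwargs": {"rows": "0 0 0 0 0 -0.7 0;0 0 0 0 0 -0.7 0;0 0 0 0 0 -0.7 0;0 0 0 0 0 -0.7 0;0 0 0 0 0 0 0;0 0 0 0 0 0 0"}}

```text
time_s: 13.3
tcp_pos: [0.5496, -0.1613, 0.2209]
orientation: [0.953, 0.174, 0.244, -0.044]
contact_force: [0.0, 0.2, 0.4]
finger_gap: -0.0003
grasp_force: 0.0
```

Request:
{"fn": "drive_tool", "kwargs": {"rows": "0 0 0 0.2 0.07 -0.1 0;0 0 0 0.2 0.07 -0.1 0;0 0 0 0.2 0.07 -0.1 0;0 0 0 0 0 0 0;0 0 0 0 0 0 0"}}

```text
time_s: 13.8
tcp_pos: [0.5674, -0.1549, 0.2119]
orientation: [0.953, 0.174, 0.244, -0.044]
contact_force: [0.1, -0.5, -0.1]
finger_gap: 0.0
grasp_force: 0.0
```

Request:
{"fn": "drive_tool", "kwargs": {"rows": "0 0 0 0.13 0.05 -0.07 0;0 0 0 0.13 0.05 -0.07 0;0 0 0 0.13 0.05 -0.07 0;0 0 0 0.13 0.05 -0.07 0"}}

```text
time_s: 14.2
tcp_pos: [0.5832, -0.1491, 0.2034]
orientation: [0.953, 0.174, 0.244, -0.043]
contact_force: [0.5, -0.3, 0.5]
finger_gap: 0.0
grasp_force: 0.3
```

Request:
{"fn": "drive_tool", "kwargs": {"rows": "0 0 0 0.14 0.05 -0.08 0;0 0 0 0.14 0.05 -0.08 0;0 0 0 0.13 0.05 -0.09 0;0 0 0 0.13 0.05 -0.09 0"}}

```text
time_s: 14.6
tcp_pos: [0.5994, -0.1431, 0.1931]
orientation: [0.953, 0.174, 0.244, -0.043]
contact_force: [0.2, -0.4, 0.7]
finger_gap: -0.0003
grasp_force: 0.4
```

Light contact (grasp force 0.4 N), so I'll keep following the arc.

Request:
{"fn": "drive_tool", "kwargs": {"rows": "-0.08 0.22 0 0.13 0.05 -0.09 0;-0.08 0.22 0 0.13 0.05 -0.09 0;-0.1 0.26 0 0.13 0.05 -0.1 0;-0.1 0.26 0 0.12 0.04 -0.1 0;-0.1 0.26 0 0.12 0.04 -0.11 0;-0.1 0.26 0 0.12 0.04 -0.11 0;-0.1 0.26 0 0.11 0.04 -0.12 0;-0.1 0.26 0 0.11 0.04 -0.12 0"}}

```text
time_s: 15.4
tcp_pos: [0.6281, -0.1324, 0.1676]
orientation: [0.97, 0.177, 0.161, -0.028]
contact_force: [-1.4, 0.2, 1.9]
finger_gap: 0.0001
grasp_force: 0.7
```

```bash
python3 st.py; python3 - <<'E'
from h import *
d=grab('scene');s=d['image']
e=grab('top')['image']
cv2.imwrite('pics/o4.png',cv2.cvtColor(np.hstack([cv2.resize(s[90:290,90:290],(400,400),interpolation=2),cv2.resize(e[130:290,270:430],(400,400))]),cv2.COLOR_RGB2BGR))
E
```

```text
15.4 [ 0.6281 -0.1324  0.1676] F [-1.3805  0.1837  1.9063] gap 6.752557485893755e-05 q [-0.3145  0.471   1.8252  0.355   0.6144  0.6271]
toolz [ 0.3024  0.1124 -0.9465] yang -1.2095520769488473
```

View pics/o4.png

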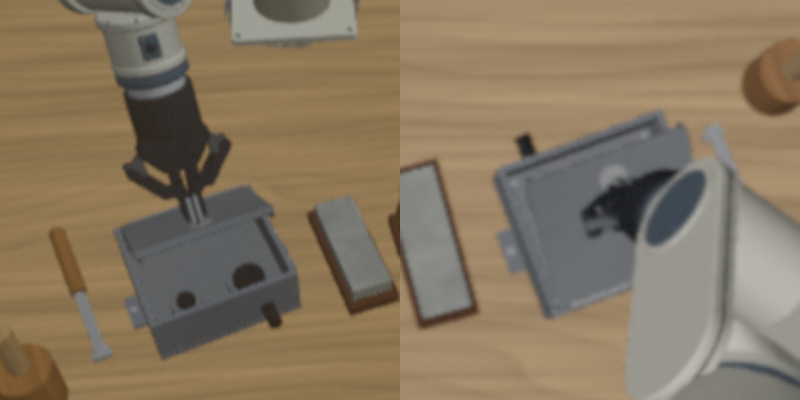

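The cover is being pushed down evenly, with the fingertips at (195,210) in the scene crop, at the disc's edge. Continuing.

Request:
{"fn": "drive_tool", "kwargs": {"rows": "-0.1 0.26 0 0.1 0.04 -0.12 0;-0.1 0.26 0 0.1 0.04 -0.12 0;-0.1 0.26 0 0.09 0.03 -0.13 0;-0.1 0.26 0 0.09 0.03 -0.13 0;-0.1 0.26 0 0.08 0.03 -0.14 0;-0.1 0.26 0 0.08 0.03 -0.14 0;-0.1 0.26 0 0.07 0.03 -0.15 0;-0.1 0.26 0 0.07 0.03 -0.15 0;-0.1 0.26 0 0.07 0.03 -0.15 0;-0.1 0.26 0 0.07 0.03 -0.15 0"}}

```text
time_s: 16.5
tcp_pos: [0.6529, -0.1231, 0.1264]
orientation: [0.982, 0.18, 0.052, -0.008]
contact_force: [-1.6, -1.5, 0.8]
finger_gap: -0.0001
grasp_force: 1.1
```

Request:
{"fn": "drive_tool", "kwargs": {"rows": "-0.1 0.26 0 0.1 0.04 -0.15 0;-0.1 0.26 0 0.1 0.04 -0.15 0;-0.07 0.2 0 0.07 0.03 -0.12 0;-0.07 0.2 0 0.07 0.03 -0.12 0;-0.07 0.2 0 0.06 0.02 -0.12 0;-0.07 0.2 0 0.06 0.02 -0.12 0"}}

```text
time_s: 17.1
tcp_pos: [0.6667, -0.1176, 0.1031]
orientation: [0.984, 0.18, -0.003, 0.002]
contact_force: [-2.4, -0.5, 2.8]
finger_gap: -0.0
grasp_force: 1.4
```

Now the latch press, to z of about 0.096, as in the first press.

Request:
{"fn": "drive_tool", "kwargs": {"rows": "0 0 0 0 0 -0.08 0;0 0 0 0 0 -0.08 0;0 0 0 0 0 -0.07 0;0 0 0 0 0 0 0;0 0 0 0 0 0 0"}}

```text
time_s: 17.6
tcp_pos: [0.6669, -0.1176, 0.0968]
orientation: [0.984, 0.18, -0.002, 0.002]
contact_force: [2.3, 1.2, 3.0]
finger_gap: -0.0002
grasp_force: 1.4
```

Request:
{"fn": "drive_tool", "kwargs": {"rows": "0 0 0 0 0 -0.02 0;0 0 0 0 0 0 0;0 0 0 0 0 0 0"}}

```text
time_s: 17.9
tcp_pos: [0.6669, -0.1177, 0.0962]
orientation: [0.984, 0.18, -0.002, 0.002]
contact_force: [1.7, 1.4, 4.0]
finger_gap: 0.0002
grasp_force: 2.5
```

Request:
{"fn": "drive_tool", "kwargs": {"rows": "0 0 0 0 0 0.2 0;0 0 0 0 0 0.3 0;0 0 0 0 0 1 0;0 0 0 0 0 1 0;0 0 0 0 0 1 0;0 0 0 0 0 1 0;0 0 0 -1 0 1 0;0 0 0 -1 0 1 0;0 0 0 -1 0 0.5 0;0 0 0 -1 0 0 0;0 0 0 -1 0 0 0;0 0 0 0 0 0 0;0 0 0 0 0 0 0;0 0 0 0 0 0 0"}}

```text
time_s: 19.3
tcp_pos: [0.5172, -0.1179, 0.3061]
orientation: [0.984, 0.18, -0.002, 0.002]
contact_force: [-0.2, -0.1, -0.7]
finger_gap: -0.0001
grasp_force: 0.0
```

```bash
python3 st.py; python3 - <<'E'
from h import *
d=grab('scene');s=d['image']
e=grab('top')['image']
cv2.imwrite('pics/o5.png',cv2.cvtColor(np.hstack([cv2.resize(s[90:290,90:290],(400,400),interpolation=2),cv2.resize(e[130:290,270:430],(400,400))]),cv2.COLOR_RGB2BGR))
E
```

```text
19.3 [ 0.5172 -0.1179  0.3061] F [-0.1512 -0.1354 -0.698 ] gap -5.041412750382621e-05 q [-0.2439  0.2209  1.7827 -0.0053  1.1404  0.9672]
toolz [-0.0035 -0.0041 -1.    ] yang -1.2088790071642963
```

View pics/o5.png

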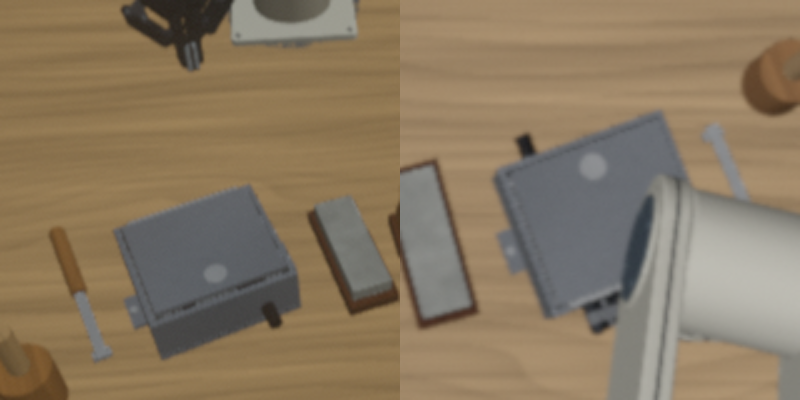

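The cover is shut 1.2 s after letting go (disc at (215,273) in the scene crop). The arm is clear and the loose things haven't moved.

```bash
python3 -c "
from rig import ticket;print(ticket.sign_off())"
```

```text
the job is handed in; nothing more can be done
None
```

The job is handed in: I popped the cover open, pressed the smaller button until it bottomed out, and latched the cover shut again; the final pictures show it closed, the arm clear and nothing visibly moved, at 19.3 s of the 58 s allowed.

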